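Find the chamfered ends and lock the spacer bars in their kit rack

ROBOT

A 7-joint arm with a two-finger parallel gripper is mounted at the origin on the work surface. World frame = base frame: x ahead of the robot, y to its left, z up, the work surface at z = 0. Lengths are in m, angles in degrees, forces in N, time in s.
With the tool pointing down it reaches from about 0.4 to 0.75 m from the base axis. Payload 19.5 kg.
Tool frame: the origin (TCP) lies midway between the tips of the shut fingers; the grasp point (between the pads) lies 19 mm behind it; y points along the fingers, x is the direction in which the jaws open and shut, and the axes are right-handed (so a half turn about y gives the same grasp; the last joint's range is limited). The gripper opens to 85 mm and grips with 20 to 120 N. Pads are 22 mm wide; open, the fingers measure 114 mm over their backs; the gripper's body (76 mm by 85 mm) begins 54 mm behind the grasp point. The pads swing forward as they close: fully open they stand 13 mm farther back than shut.
Start: joints at [62.298, 40.479, -1.581, 85.061, 1.261, 54.483, -4.326], TCP at [0.246, -0.52, 0.231] pointing down, gripper open.
Joint ranges: [-155.06, 155.06], [-18.47, 123.98], [-90, 86.84], [0, 140.48], [-83.41, 263.41], [0, 116], [-161.91, 161.91]. Speed limits (degrees/s): [108.29, 108.29, 147.25, 147.25, 172.46, 172.46, 172.46].

INTERFACE

Orientations are given as [roll, pitch, yaw] about the fixed x, y, z axes, in that order (R = Rz(yaw) Ry(pitch) Rx(roll)).
In Python, from rig import robot, effector, optics, job, readout gives the robot as it stands. The module is installed in compiled form; this text tells all that it offers. Calls block until the motion is done:
- robot.move_pose(position, orientation): joint-space move of the TCP to a pose.
- robot.movel(position, rot=None, feed=0.15): straight line of the TCP; rot=None keeps the orientation; feed is the mean speed in m/s.
- robot.movej(angles): joint-space move.
- effector.ungrasp() and effector.close(newtons=None): open the fingers fully, or close them until they stop; newtons is the grip in N (None keeps the last).
- robot.dwell(seconds).
- robot.ik(position, orientation): joint angles nearest the present ones, or None.
- optics.grab_frame(name): name is "side" or "top" or "wrist"; returns the picture (400x640x3 uint8, red, green, blue); there is no depth.
- optics.camera_model(name): a dict with "camera_matrix" (3x3 intrinsics, pixels), "k1" (the pictures are not rectified: a ray, as slopes to the right and down, at radius r is drawn at 1 + k1 r^2 times it, then the intrinsics apply), "T" (4x4, takes a point from camera to world coordinates); the wrist camera has in their place "tool_from_camera" (4x4, takes a point from camera to tool coordinates, whose origin is the TCP and whose axes are the tool frame's). Camera axes: x right, y down, z forward; pixel columns grow to the right and rows downward; lengths in m; the calibration is good to about 2 mm. A picture is of the moment at which its call begins: read the wrist's pose just before it. camera_model takes no time and is no camera call.
A pose or a line that the arm cannot do raises robot.Unreachable and nothing moves.
- job.close_job(): hands the job in, once; it reports no verdict.
Readings, each from a call of its own:
- readout.get_t(): time.
- readout.get_q(): joint angles.
- readout.get_qvel(): joint speeds.
- readout.get_joint_torque(): joint torques, N m.
- readout.get_tool_pos(): TCP position.
- readout.get_eef_rot(): TCP orientation.
- readout.get_force(): force on the tool from outside, world axes, zero at the start.
- readout.get_moment(): the same for the moment, N m.
- readout.get_opening(): finger opening in m.
Only numpy, scipy, OpenCV 4.12 (cv2) and the standard library are available. Lean on these libraries where they do the work, as an engineer would, in place of code of your own. Each camera call takes 0.05 s, during which the arm holds its last target.

TASK

Rack the two loose spacer bars beside the one already in the rack, all alike: chamfered end leading, pushed fully home in the stepped bores at the rack's far end. Only a chamfered end goes fully home; a plain-cut end stops short on the step inside the bore, so feel for it, and turn the bar end for end if it does. Leave the locking slide open until all three bars are home; then push it across until its tabs stand behind the bars.

Things in the scene. Friction and masses are not known exactly. Their poses are not given: they have to be found in the camera images.
- bar_a: aluminium bar, square section 24 x 24 mm, 130 mm long, 0.15 to 0.25 kg, lying on the bench at any yaw. One end is plain-cut (flat, full 24 mm); the other is chamfered: its last 12 mm is a blunt cone from 24 to 12 mm across. Origin: middle of its length, on its centre line. x runs along the bar, z up. Which end (+x or -x) is chamfered is not told and may differ from bar to bar.
- bar_b: a second bar, the same in all words as bar_a, also lying loose on the bench.
- bar_c: a third bar like bar_a, but already home in lane 0 of the rack, chamfered end in the bore; it must still be home at the end.
- rack: fixed grey and black plastic rack, 165 mm (x) by 210 mm (y), 55 mm high. Origin at bench level under the middle lane; x along the lanes towards the bores, z up. Lanes at y = -66, 0, +66 mm. Each bar rests on a flat crossbar (x -50 to -38 mm, top 20 mm up, no side walls) and on its bore's floor (also 20 mm up). The base plate between is 8 mm thick, with finger room beside each bar.
- lane0_home (a point): where the middle of a bar lies when home in lane 0 (rack x 0, y -66 mm), 32 mm above the bench; axes as the rack's. Occupied from the start by bar_c.
- lane1_home (a point): the same for lane 1 (rack y 0), empty at the start. The bore block stands from 43 to 77 mm beyond each home point in +x, 55 mm high. Each bore is square and stepped: mouth 32 mm wide, from 20 to 47 mm above the bench, for the first 14 mm (x +43 to +57; a sloping lip 10 mm long leads up to its floor), then a throat 20 x 20 mm on the bar's axis, right through.
- lane2_home (a point): the same for lane 2 (rack y +66 mm), empty at the start. Pushed along +x, a chamfered end enters the throat by 8 mm and wedges there: the bar is home. A plain-cut end stops on the step, so that the bar stands 8 mm back (towards -x) of home; then it must be turned end for end.
- slide (a joint): travel of the steel locking slide (m), towards the rack's -y. 0 = open: its 3 tabs (24 mm wide, 10 thick, tops 42 mm up) stand between the lanes, each 34 mm to +y of its lane. At 0.034 each is squarely behind its bar; stop at 0.036; starts at 0 to 0.005. Tabs are 4 mm behind home bars; a bar 8 mm back blocks them. Friction 2 N, no spring.
- slide_post (a point): top centre of the slide's upright black round post, 18 mm in diameter, top 75 mm above the bench, its upper 57 mm free to grip from above or push; at rack x = -74 mm, y = +155 mm when open. Axes as the rack's; moves with the slide.
There are look-alikes about, which are no part of the job. Leave any turquoise look-alike of the bar_c alone.

How it is judged:
By the outcome, as a careful person would: the job done as asked, in the order asked, and still so for the second after the job is handed in, with the robot touching nothing.
It also fails if it takes over 72 s, if anything falls off the work surface, if the arm or the gripper's body presses on something with over 40 N, if the wrist force passes 120 N, or if a joint passes its speed limit or range.

## Working session

There is one attempt and no reset: what is moved stays moved. The work goes in short steps, each a Python script; the robot and the scene stay as the last script left them, time stands still between calls to the robot, and variables do not carry over. Pictures are saved under pics/ and viewed, and the job is handed in when it is done.

```bash
mkdir -p pics
cat > h.py <<'E'
import numpy as np, cv2
from rig import robot, effector, optics, job, readout
from scipy.spatial.transform import Rotation as R
def save(n,f): cv2.imwrite(f'pics/{f}.png',cv2.cvtColor(optics.grab_frame(n),cv2.COLOR_RGB2BGR))
def undist(m,uv):
    K=np.array(m['camera_matrix']);d=np.array([m['k1'],0,0,0],float)
    return cv2.undistortPoints(np.array(uv,float).reshape(-1,1,2),K,d).reshape(-1,2)
def toplane(name,uv,z,T=None):
    m=optics.camera_model(name)
    T=np.array(m['T']) if T is None else T
    p=undist(m,uv);r=np.c_[p,np.ones(len(p))]@T[:3,:3].T
    return T[:3,3]+r*((z-T[2,3])/r[:,2])[:,None]
def proj(name,P,T=None):
    m=optics.camera_model(name);T=np.array(m['T']) if T is None else T
    Ti=np.linalg.inv(T);P=np.array(P,float).reshape(-1,3)
    return cv2.projectPoints(P,cv2.Rodrigues(Ti[:3,:3])[0],Ti[:3,3],np.array(m['camera_matrix']),np.array([m['k1'],0,0,0.]))[0].reshape(-1,2)
def wristT():
    T=np.eye(4);T[:3,:3]=R.from_euler('xyz',readout.get_eef_rot(),degrees=True).as_matrix();T[:3,3]=readout.get_tool_pos()
    return T@np.array(optics.camera_model('wrist')['tool_from_camera'])
E
python3 - <<'E'
from h import *
for n in ('top','side','wrist'): save(n,n+'0')
for n in ('top','side'): print(n,np.round(optics.camera_model(n)['T'],3),optics.camera_model(n)['camera_matrix'])
print(optics.camera_model('wrist')); print(readout.get_t(),readout.get_eef_rot(),readout.get_tool_pos())
E
```

```text
top [[ 0.013 -0.997  0.077  0.468]
 [-1.    -0.011  0.028  0.03 ]
 [-0.027 -0.077 -0.997  0.838]
 [ 0.     0.     0.     1.   ]] [[364.36485257   0.         321.16912118]
 [  0.         364.36485257 200.56150487]
 [  0.           0.           1.        ]]
side [[ 0.997 -0.059  0.057  0.462]
 [-0.081 -0.605  0.792 -0.763]
 [-0.012 -0.794 -0.608  0.722]
 [ 0.     0.     0.     1.   ]] [[512.23963378   0.         322.77989274]
 [  0.         512.23963378 194.82436433]
 [  0.           0.           1.        ]]
{'camera_matrix': array([[284.50238432,   0.        , 317.99359916],
       [  0.        , 284.50238432, 200.82677176],
       [  0.        ,   0.        ,   1.        ]]), 'k1': -0.016942645555968517, 'tool_from_camera': array([[ 9.99999707e-01,  4.12983422e-04,  6.44113231e-04,
        -1.85303419e-06],
       [-5.13818528e-04, -2.61307121e-01,  9.65255575e-01,
        -1.43419636e-01],
       [ 5.66945925e-04, -9.65255623e-01, -2.61306832e-01,
         6.66990260e-02],
       [ 0.00000000e+00,  0.00000000e+00,  0.00000000e+00,
         1.00000000e+00]])}
0.15 [-9.00015948e+01  4.66078094e-02 -6.46855372e+01] [ 0.24578815 -0.51961384  0.23096411]
```

View pics/top0.png

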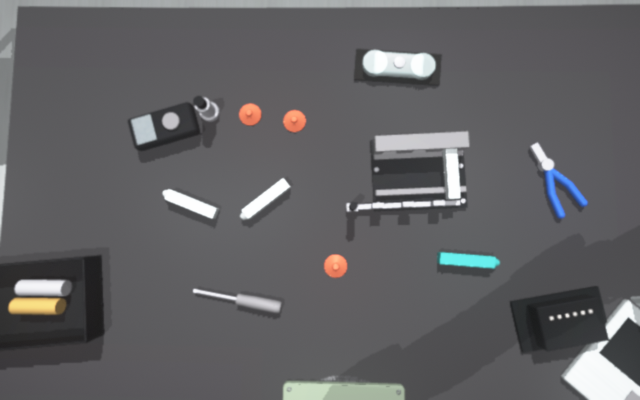

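View pics/side0.png

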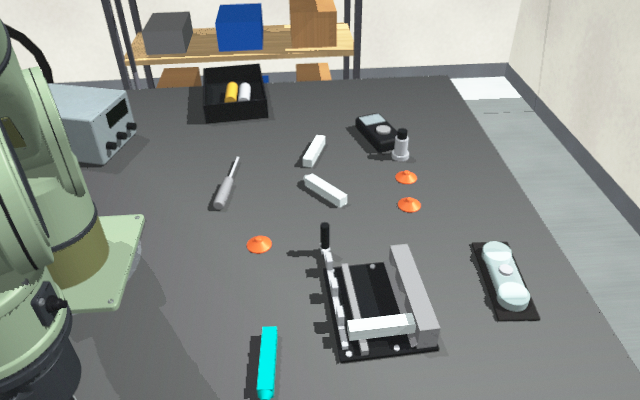

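View pics/wrist0.png

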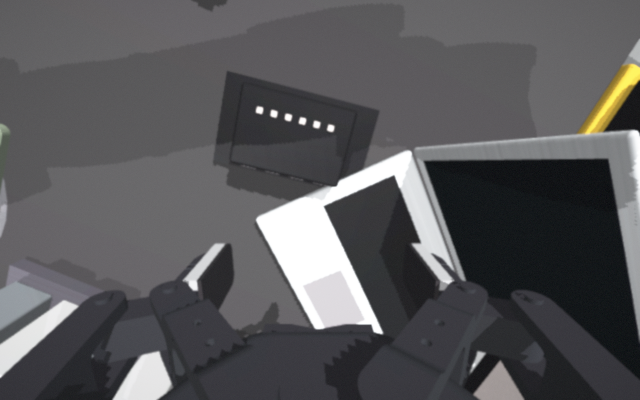

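Run:
```python
import cv2,numpy as np
t=cv2.imread('pics/top0.png');s=cv2.imread('pics/side0.png')
a=cv2.resize(t[170:230,150:310],None,fx=5,fy=5,interpolation=cv2.INTER_CUBIC)
b=cv2.resize(t[120:240,340:480],None,fx=5,fy=5,interpolation=cv2.INTER_CUBIC)
c=cv2.resize(s[125:215,290:360],None,fx=5,fy=5,interpolation=cv2.INTER_CUBIC)
d=cv2.resize(s[215:370,310:450],None,fx=3.8,fy=3.8,interpolation=cv2.INTER_CUBIC)
for n,i in zip('abcd',(a,b,c,d)): cv2.imwrite(f'pics/crop_{n}.png',i)
```

```text
(no output)
```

View pics/crop_a.png

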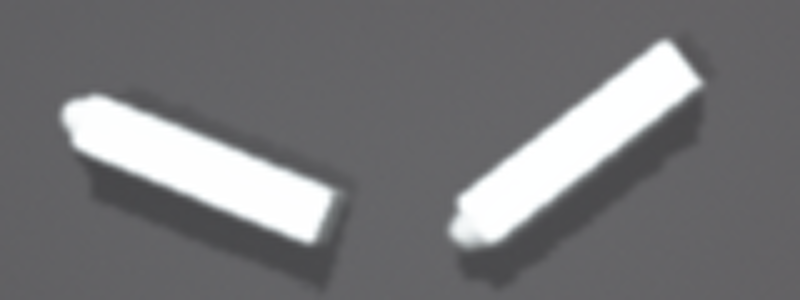

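View pics/crop_b.png

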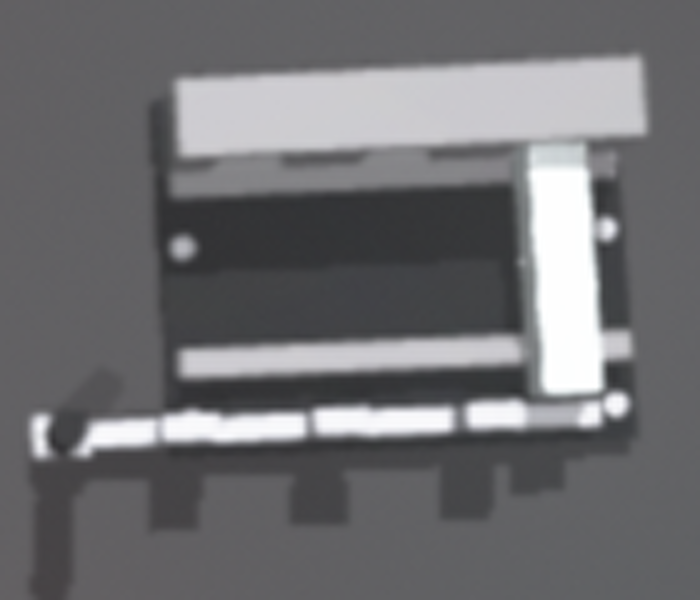

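View pics/crop_c.png

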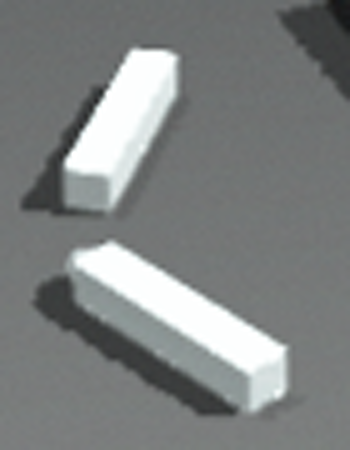

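View pics/crop_d.png

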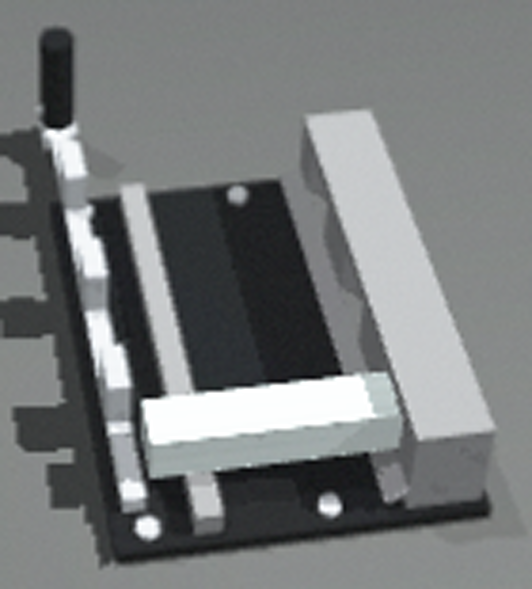

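Run:
```python
from h import *
c=lambda p,o:[( x+.5)/5-.5+o[0] for x in [p[0]]]+[(p[1]+.5)/5-.5+o[1]]
A=[(100,95),(75,150),(335,190),(312,243)];B=[(460,200),(495,243),(668,40),(703,83)]
for n,q in(('L',A),('R',B)):
    P=toplane('top',[c(p,(150,170)) for p in q],.024)
    ch=(P[0]+P[1])/2;pl=(P[2]+P[3])/2;d=ch-pl
    u=d/np.linalg.norm(d); print(n,'len',np.linalg.norm(d),'w',np.linalg.norm(P[0]-P[1]),np.linalg.norm(P[2]-P[3]),'mid',pl+u*.065,'yaw to chamfer',np.degrees(np.arctan2(d[1],d[0])))
Q=[(175,80),(640,57),(645,133),(178,157)]
P=toplane('top',[c(p,(340,120)) for p in Q],.055);print(P)
C=P.mean(0);u=(P[0]+P[3]-P[1]-P[2]);u/=np.linalg.norm(u);x=np.array([u[1],-u[0],0])
print('block size',np.linalg.norm(P[0]-P[1]),np.linalg.norm(P[0]-P[3]),'rack origin',C-.06*x,'yaw',np.degrees(np.arctan2(x[1],x[0])))
# bar c
q=[(530,143),(585,143),(602,392),(533,390)]
Pb=toplane('top',[c(p,(340,120)) for p in q],.044);print(Pb, (Pb[2]+Pb[3])/2)
pp=toplane('top',[c((65,430),(340,120))],.075);print('post',pp)
```

```text
L len 0.11644546138966322 w 0.027129051574811013 0.0258046910314158 mid [0.52294856 0.35316416 0.024     ] yaw to chamfer 69.19401696194231
R len 0.11779603461630615 w 0.02517678167056821 0.025277894275963178 mid [0.53124156 0.18141492 0.024     ] yaw to chamfer 128.46763829724128
[[ 0.67089828 -0.06318098  0.055     ]
 [ 0.68179038 -0.26281263  0.055     ]
 [ 0.64854907 -0.26441599  0.055     ]
 [ 0.63696446 -0.06455572  0.055     ]]
block size 0.19992856453466604 0.03396165802735027 rack origin [ 0.59964529 -0.16711179  0.055     ] yaw 3.220251065035338
[[ 0.6464282  -0.21899074  0.044     ]
 [ 0.6465451  -0.24269255  0.044     ]
 [ 0.53748885 -0.24834508  0.044     ]
 [ 0.53805128 -0.21893409  0.044     ]] [ 0.53777007 -0.23363958  0.044     ]
post [[ 0.5164676  -0.01522368  0.075     ]]
```

Run:
```python
from h import *
for p,y in [((.6,-.167,.2),-86.8),((.531,.181,.15),38.5),((.531,.181,.012),38.5),((.523,.353,.012),-20.8),((.523,.353,.15),-20.8),((.6,-.167,.03),-86.8),((.604,-.101,.03),-86.8)]: print(p,np.round(robot.ik(p,[-90,0,y]),0))
robot.move_pose([.57,-.16,.2],[-90,0,-86.8]); print(readout.get_t())
np.save('T_w1.npy',wristT()); save('wrist','w1')
robot.move_pose([.531,.181,.15],[-90,0,38.5]); print(readout.get_t())
np.save('T_w2.npy',wristT()); save('wrist','w2');print(readout.get_t(),readout.get_force())
```

```text
(0.6, -0.167, 0.2) [  8.  47.   9.  77.  -8.  57. -67.]
(0.531, 0.181, 0.15) [-12.  46. -21.  94.  21.  44.  -3.]
(0.531, 0.181, 0.012) [-17.  58. -10.  98.  21.  26.  -2.]
(0.523, 0.353, 0.012) [-42.  63.  11.  82. -16.  36. -45.]
(0.523, 0.353, 0.15) [-38.  51.   2.  78.  -2.  51. -56.]
(0.6, -0.167, 0.03) [  9.  60.   8.  84. -12.  36. -64.]
(0.604, -0.101, 0.03) [  2.  60.   9.  87. -14.  35. -68.]
1.9167
3.275
3.325 [-0.48863044 -0.65605477 -0.10996947]
```

View pics/w1.png

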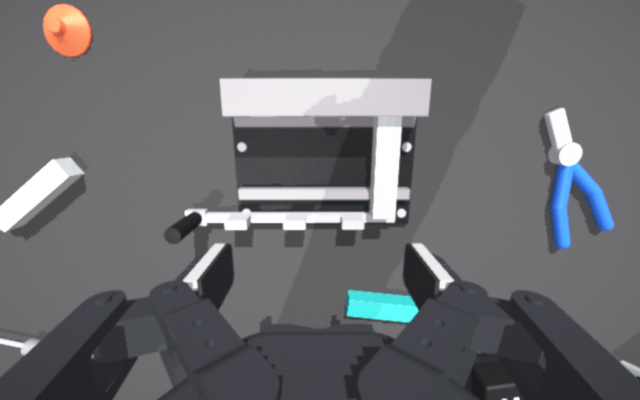

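View pics/w2.png

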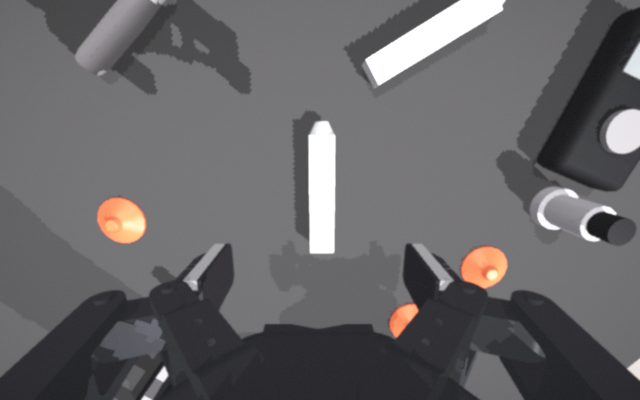

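Run:
```python
import cv2
a=cv2.imread('pics/w1.png');b=cv2.imread('pics/w2.png')
cv2.imwrite('pics/w1c.png',cv2.resize(a[60:250,160:450],None,fx=2.7,fy=2.7,interpolation=cv2.INTER_CUBIC))
cv2.imwrite('pics/w2c.png',cv2.resize(b[110:270,280:365],None,fx=3.7,fy=3.7,interpolation=cv2.INTER_CUBIC))
```

```text
(no output)
```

View pics/w1c.png

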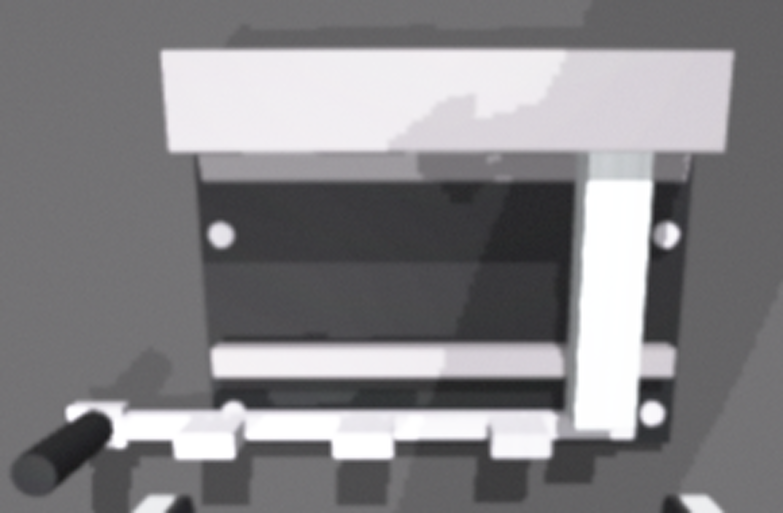

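View pics/w2c.png

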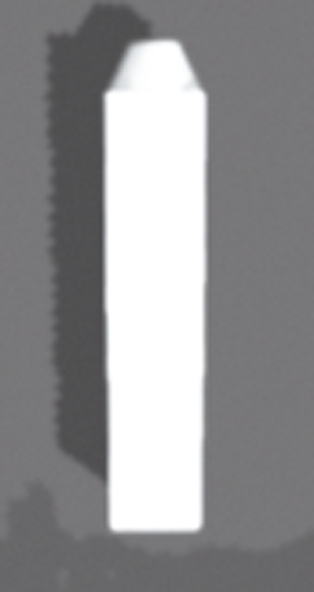

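Run:
```python
from h import *
def c(p,o,k): return [(p[0]+.5)/k-.5+o[0],(p[1]+.5)/k-.5+o[1]]
T1,T2=np.load('T_w1.npy'),np.load('T_w2.npy')
Q=[(161,50),(733,50),(724,152),(168,152)]
P=toplane('wrist',[c(p,(160,60),2.7) for p in Q],.055,T1)
C=P.mean(0);u=(P[0]+P[3]-P[1]-P[2]);u/=np.linalg.norm(u);x=np.array([u[1],-u[0],0])
O=C-.06*x
print(P,'block',np.linalg.norm(P[0]-P[1]),np.linalg.norm(P[0]-P[3]),'O',O,np.degrees(np.arctan2(x[1],x[0])))
Pb=toplane('wrist',[c(p,(160,60),2.7) for p in [(586,180),(653,180),(636,430),(573,428)]],.044,T1)
print('barc in rack',[(round((p-O)@x*1000,1),round((p-O)@u*1000,1)) for p in Pb])
Pt=toplane('wrist',[c(p,(160,60),2.7) for p in [(34,474)]],.075,T1);print('post',[((p-O)@x*1000,(p-O)@u*1000) for p in Pt],Pt)
Pt=toplane('wrist',[c(p,(160,60),2.7) for p in [(180,427),(243,427),(336,429),(394,429),(494,429),(551,429)]],.042,T1);print('tabs',[(round((p-O)@x*1000),round((p-O)@u*1000)) for p in Pt])
P=toplane('wrist',[c(p,(280,110),3.7) for p in [(105,92),(206,92),(108,530),(203,530)]],.024,T2)
ch=(P[0]+P[1])/2;pl=(P[2]+P[3])/2;d=ch-pl
print('R',np.linalg.norm(d),np.linalg.norm(P[0]-P[1]),'mid',pl+d/np.linalg.norm(d)*.065,np.degrees(np.arctan2(d[1],d[0])))
```

```text
[[ 0.67297215 -0.06214278  0.055     ]
 [ 0.68413986 -0.26216124  0.055     ]
 [ 0.64979581 -0.26419478  0.055     ]
 [ 0.63866063 -0.06360962  0.055     ]] block 0.20032998401614 0.03434285910066962 O [ 0.60148488 -0.16636233  0.055     ] 3.186549789060918
barc in rack [(np.float64(32.8), np.float64(-53.1)), (np.float64(32.8), np.float64(-78.5)), (np.float64(-66.8), np.float64(-79.0)), (np.float64(-65.9), np.float64(-52.9))]
post [(np.float64(-73.55458177190775), np.float64(154.82758790992338))] [[ 0.51943761 -0.01586282  0.075     ]]
tabs [(-66, 109), (-66, 83), (-67, 45), (-67, 21), (-67, -21), (-67, -44)]
R 0.11908004594815708 0.025206347163724795 mid [0.53346247 0.18393559 0.024     ] 128.50894163316917
```

Run:
```python
from h import *
rot=[-90,0,38.5]
robot.movel([.5335,.184,.012],rot,feed=.15)
print(readout.get_tool_pos(),readout.get_force())
effector.close(60); print('open',readout.get_opening(),readout.get_t())
robot.movel([.5335,.184,.10],feed=.15)
print(readout.get_force(),readout.get_opening(),readout.get_t(),readout.get_tool_pos())
save('wrist','w3'); save('side','s3')
```

```text
[0.53390729 0.18404098 0.01279807] [-0.03583343  0.27724699 -0.99513518]
open 0.02196179797084026 5.0083
[ 0.0698506  -0.37235025 -3.26676429] 0.022433098532861837 5.7417 [0.53315917 0.18380478 0.09921616]
```

View pics/w3.png

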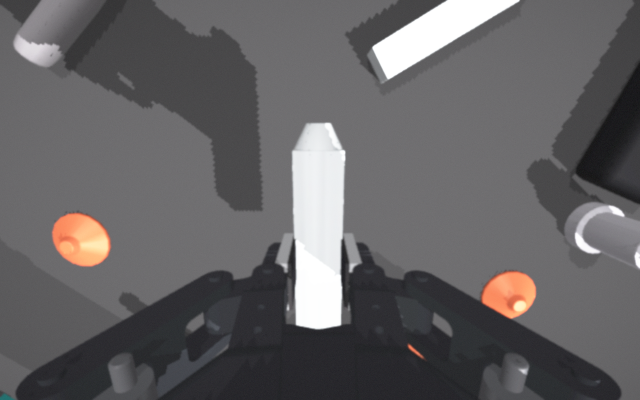

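View pics/s3.png

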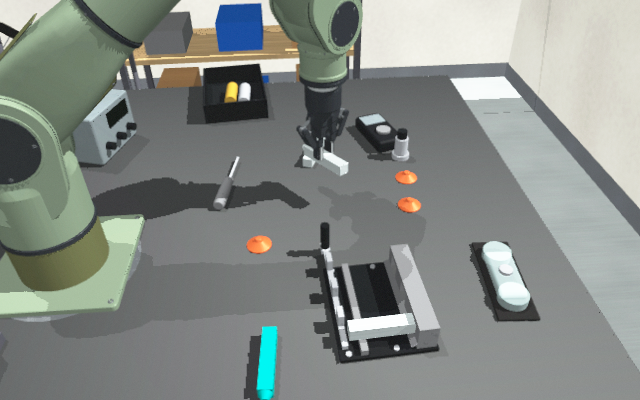

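```bash
cat >> h.py <<'E'
O=np.array([.6010,-.1665]);YAW=3.2
def rk(x,y,z):
    a=np.radians(YAW);c,s=np.cos(a),np.sin(a)
    return [O[0]+c*x-s*y,O[1]+s*x+c*y,z]
def inrack(p):
    a=np.radians(YAW);c,s=np.cos(a),np.sin(a);d=np.array(p[:2])-O
    return np.round([1000*(c*d[0]+s*d[1]),1000*(-s*d[0]+c*d[1]),1000*p[2]],1)
ROT=[-90,0,YAW-90]
E
python3 - <<'E'
from h import *
robot.movel([.5335,.184,.14],feed=.2)
robot.move_pose(rk(-.03,0,.13),ROT)
robot.movel(rk(-.03,0,.06),feed=.12)
print(readout.get_t(),inrack(readout.get_tool_pos()),readout.get_force(),readout.get_opening())
save('wrist','w4');save('top','t4'); save('side','s4')
E
```

```text
8.2583 [-29.6   0.   60.6] [ 0.27374647 -0.10250221 -1.88208087] 0.022576969412111764
```

View pics/w4.png

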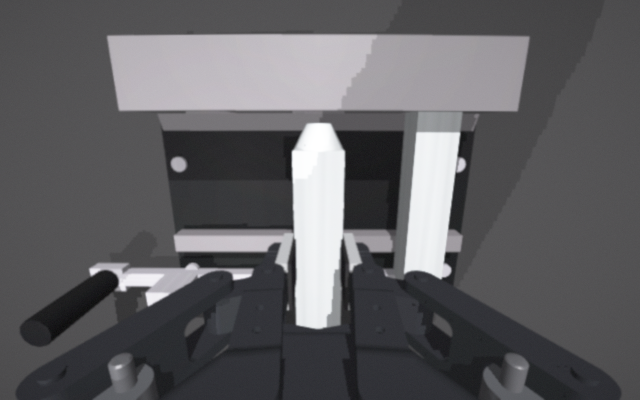

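View pics/s4.png

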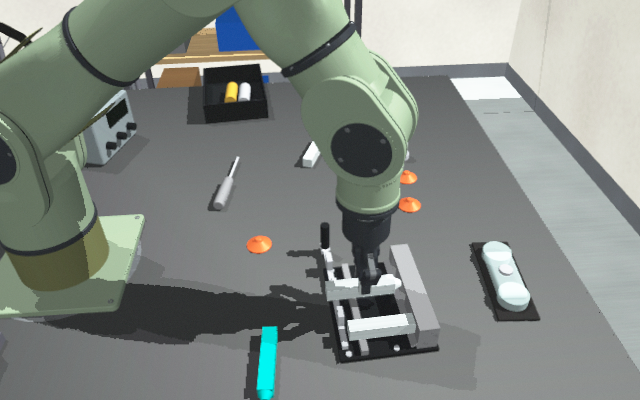

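Run:
```python
from h import *
robot.movel(rk(-.03,0,.0335),feed=.08)
print(inrack(readout.get_tool_pos()),np.round(readout.get_force(),1))
robot.movel(rk(-.012,0,.0335),feed=.06)
print(inrack(readout.get_tool_pos()),np.round(readout.get_force(),1))
for x in range(-10,9,2):
    robot.movel(rk(x/1000,0,.0335),feed=.03)
    f=readout.get_force(); print(x,inrack(readout.get_tool_pos()),np.round(f,1),round(readout.get_t(),2))
    if f[0]<-25: break
save('wrist','w5')
```

```text
[-30.4   0.1  32.5] [ 0.3  0.2 -2. ]
[-12.4   0.   33.2] [-1.1 -0.2 -2.1]
-10 [-10.1  -0.   33.5] [-0.2 -0.3 -2.3] 9.59
-8 [-8.   0.  33.5] [-0.1 -0.5 -2.8] 9.84
-6 [-5.9  0.1 33.5] [ 0.2  0.2 -1.7] 10.09
-4 [-3.9  0.  33.5] [-0.6  0.  -2.4] 10.34
-2 [-2.   0.  33.4] [-1.  -1.4 -2.8] 10.59
0 [-0.1 -0.  33.3] [-0.6  0.4 -4.9] 10.84
2 [ 0.7  0.  33.1] [-7.7  0.  -2.7] 11.09
4 [ 1.  -0.  32.8] [-19.1  -0.3   1.5] 11.34
6 [ 1.3 -0.1 32.5] [-29.2  -0.7   8.3] 11.59
```

View pics/w5.png

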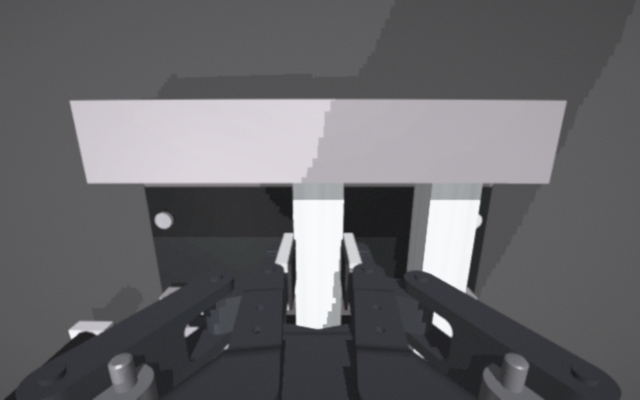

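Run:
```python
from h import *
robot.movel(rk(.0015,0,.0345),feed=.03)
print(inrack(readout.get_tool_pos()),np.round(readout.get_force(),1))
effector.ungrasp()
print(inrack(readout.get_tool_pos()),np.round(readout.get_force(),1),readout.get_t(),readout.get_opening())
robot.movel(rk(.0,0,.12),feed=.15)
T=wristT();np.save('T_w6.npy',T);save('wrist','w6');print(readout.get_t(),np.round(readout.get_force(),1))
```

```text
[ 0.2  0.  34. ] [-7.6 -0.5 -6.2]
[ 1.6  0.  34.5] [-0.3 -0.2  0.2] 12.575 0.08526156329884375
13.3417 [-0.2  0.5 -0.2]
```

View pics/w6.png

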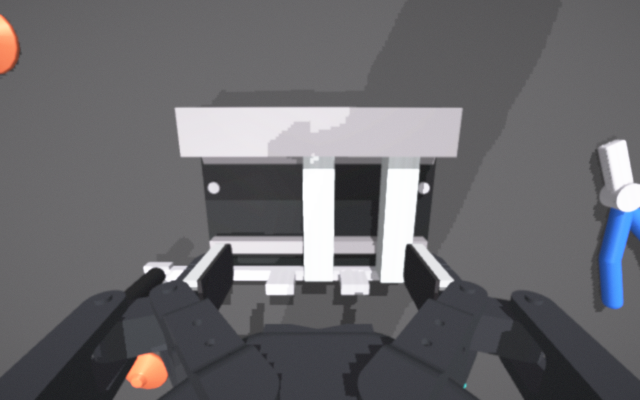

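Run:
```python
import cv2
a=cv2.imread('pics/w6.png')
cv2.imwrite('pics/w6c.png',cv2.resize(a[220:310,260:440],None,fx=4.4,fy=4.4,interpolation=cv2.INTER_CUBIC))
```

```text
(no output)
```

View pics/w6c.png

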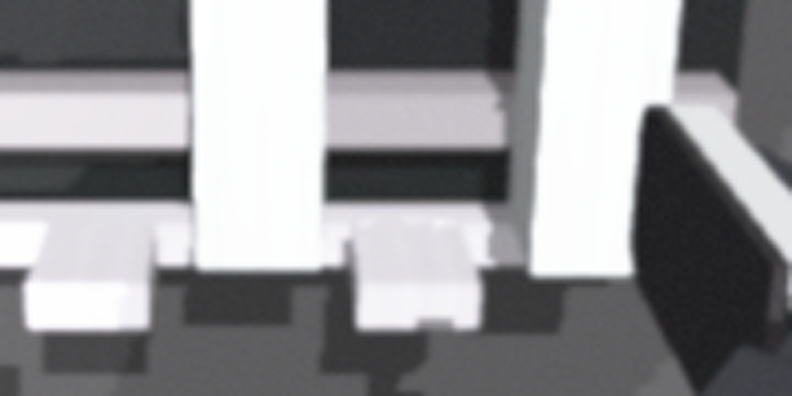

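Run:
```python
from h import *
robot.move_pose([.525,.356,.13],[-90,0,-20.8]); print(readout.get_t())
np.save('T_w7.npy',wristT()); save('wrist','w7')
a=cv2.imread('pics/w7.png')
cv2.imwrite('pics/w7c.png',cv2.resize(a[100:290,270:370],None,fx=3,fy=3,interpolation=cv2.INTER_CUBIC))
```

```text
15.25
```

View pics/w7.png

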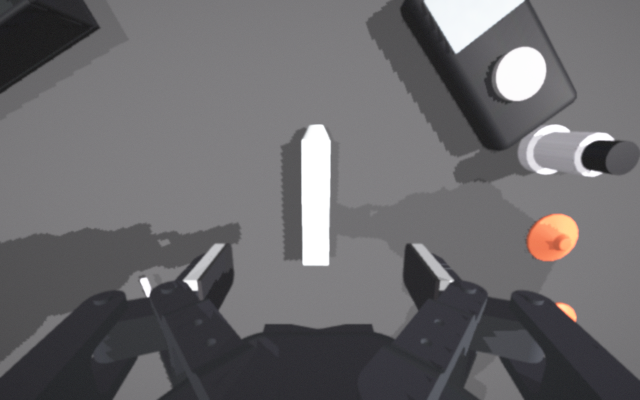

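View pics/w7c.png

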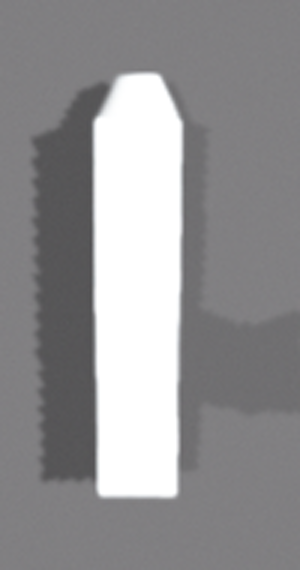

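Run:
```python
from h import *
T=np.load('T_w7.npy')
def c(p,o,k): return [(p[0]+.5)/k-.5+o[0],(p[1]+.5)/k-.5+o[1]]
P=toplane('wrist',[c(p,(270,100),3) for p in [(94,121),(183,121),(98,495),(178,495)]],.024,T)
ch=(P[0]+P[1])/2;pl=(P[2]+P[3])/2;d=ch-pl
m=pl+d/np.linalg.norm(d)*.065;psi=np.degrees(np.arctan2(d[1],d[0]))
print(np.linalg.norm(d),np.linalg.norm(P[0]-P[1]),m,psi)
assert abs(psi-69)<3 and abs(m[0]-.525)<.006 and abs(m[1]-.356)<.006
robot.movel([m[0],m[1],.012],[-90,0,psi-90],feed=.15)
effector.close(60); print('open',readout.get_opening(),readout.get_t())
robot.movel([m[0],m[1],.14],feed=.18)
print(readout.get_force(),readout.get_opening())
robot.move_pose(rk(-.03,.066,.13),ROT)
robot.movel(rk(-.03,.066,.06),feed=.12)
print(readout.get_t(),inrack(readout.get_tool_pos()),readout.get_force(),readout.get_opening())
save('wrist','w8')
```

```text
0.11815960639614241 0.02548587414674349 [0.52442838 0.35514144 0.024     ] 68.92493019853059
open 0.02212496377724114 16.8333
[ 0.10473755 -0.60373896 -1.50673708] 0.02204250418151889
20.1083 [-29.7  66.   60.6] [ 1.17085743 -0.2158725  -2.39184802] 0.022363728786618645
```

View pics/w8.png

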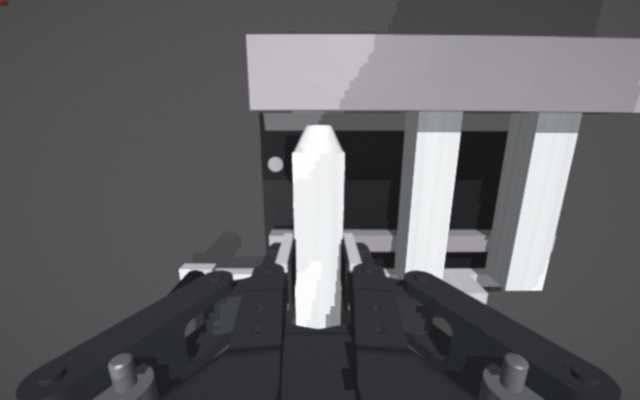

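Run:
```python
from h import *
Y=.066
robot.movel(rk(-.03,Y,.0335),feed=.08)
robot.movel(rk(-.012,Y,.0335),feed=.06)
print(inrack(readout.get_tool_pos()),np.round(readout.get_force(),1))
for x in range(-10,9,2):
    robot.movel(rk(x/1000,Y,.0335),feed=.03)
    f=readout.get_force(); print(x,inrack(readout.get_tool_pos()),np.round(f,1),round(readout.get_t(),2))
    if f[0]<-25: break
if x>=2:
    robot.movel(rk(.0015,Y,.0345),feed=.03)
    effector.ungrasp()
    print(inrack(readout.get_tool_pos()),np.round(readout.get_force(),1))
    robot.movel(rk(0,Y,.13),feed=.18)
    robot.move_pose(rk(-.03,.03,.2),ROT)
    np.save('T_w9.npy',wristT()); save('wrist','w9'); print(readout.get_t())
    a=cv2.imread('pics/w9.png')
    cv2.imwrite('pics/w9c.png',cv2.resize(a[60:290,170:470],None,fx=2.6,fy=2.6,interpolation=cv2.INTER_CUBIC))
```

```text
[-12.3  66.   33.3] [-0.7 -0.2 -1.3]
-10 [-10.1  66.   33.5] [-0.1 -0.6 -1.5] 21.34
-8 [-8.  66.  33.5] [ 0.9  0.2 -1.3] 21.59
-6 [-5.9 66.  33.5] [-0.5 -0.7 -1.8] 21.84
-4 [-3.9 66.  33.5] [ 0.1  0.1 -2. ] 22.09
-2 [-1.9 66.  33.5] [ 0.5 -0.3 -2.2] 22.34
0 [ 0.  66.  33.4] [ 0.   0.5 -2.6] 22.59
2 [ 1.4 66.  33.2] [-4.3 -0.9 -2.1] 22.84
4 [ 2. 66. 33.] [-13.9  -1.4   0.5] 23.09
6 [ 2.3 66.  32.7] [-24.9   0.2   6.5] 23.34
8 [ 2.5 65.9 32.5] [-36.5  -0.9  11.6] 23.59
[ 1.6 66.  34.5] [-0.6  0.2 -0.4]
25.7583
```

View pics/w9c.png

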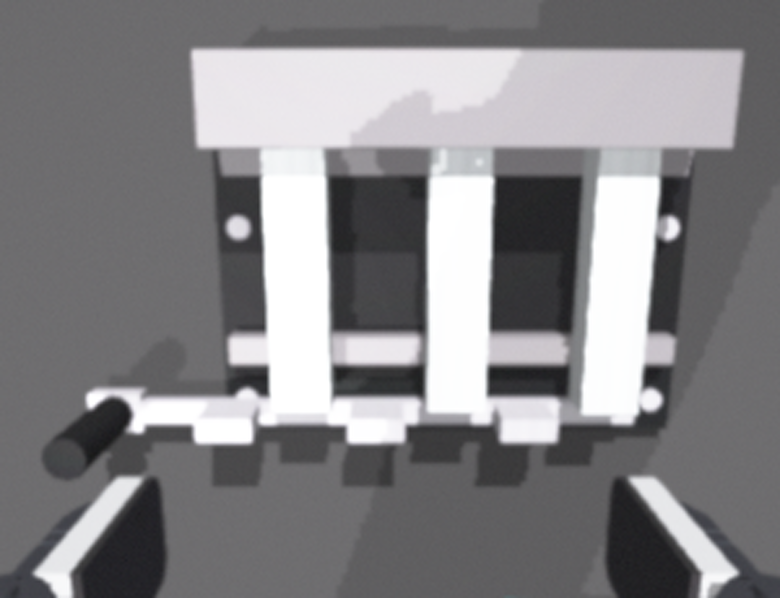

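Run:
```python
from h import *
T=np.load('T_w9.npy')
print(inrack(toplane('wrist',[[(64+.5)/2.6-.5+170,(457+.5)/2.6-.5+60]],.075,T)[0]))
X,Y=-.074,.154; r=[-90,0,YAW]
print(robot.ik(rk(X,Y,.035),r))
robot.move_pose(rk(X,Y,.15),r)
robot.movel(rk(X,Y,.05),feed=.15);print(np.round(readout.get_force(),1))
robot.movel(rk(X,Y,.035),feed=.05);print(np.round(readout.get_force(),1))
effector.close(30)
print(readout.get_opening(),inrack(readout.get_tool_pos()),np.round(readout.get_force(),1),readout.get_t())
save('side','s10')
```

```text
[-72.5 155.1  75. ]
[  2.12711468  54.14624     -7.05539659 106.49258731  16.63224693
  20.35380628 -14.46531464]
[0.8 0.5 0.2]
[ 0.   0.5 -1. ]
0.017355599701531613 [-73.8 154.   35.1] [ 1.8 -0.1  2.9] 28.6
```

View pics/s10.png

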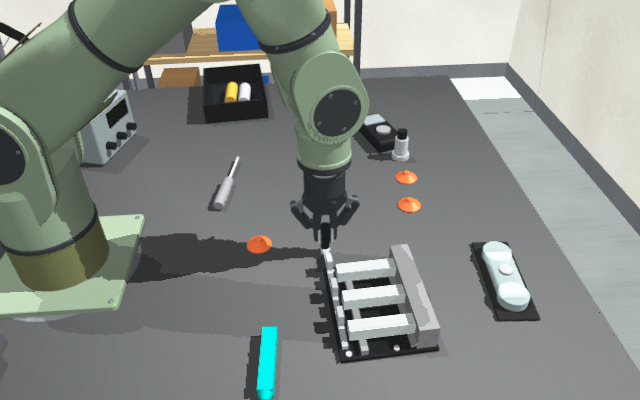

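Post is gripped (17.4 mm opening); all three bars sit alike. Pushing the slide across.

Run:
```python
from h import *
X=-.074
y=154
robot.movel(rk(X,.130,.035),feed=.06)
print(inrack(readout.get_tool_pos()),np.round(readout.get_force(),1))
for y in (126,124,122,121,120,119,118,117):
    robot.movel(rk(X,y/1000,.035),feed=.04); robot.dwell(.1)
    f=readout.get_force();print(y,inrack(readout.get_tool_pos()),np.round(f,1))
    if f[1]>9: break
effector.ungrasp()
robot.movel(rk(X,y/1000,.12),feed=.15)
robot.move_pose(rk(-.05,.03,.2),ROT)
np.save('T_w11.npy',wristT()); save('wrist','w11');save('side','s11'); print(readout.get_t())
a=cv2.imread('pics/w11.png')
cv2.imwrite('pics/w11c.png',cv2.resize(a[60:290,170:470],None,fx=2.6,fy=2.6,interpolation=cv2.INTER_CUBIC))
```

```text
[-73.9 129.4  35.1] [ 3.5 -2.7  4.4]
126 [-73.8 126.1  35.1] [ 2.5 -1.6  5.1]
124 [-73.9 124.3  35.1] [ 2.3 -1.4  6.2]
122 [-73.9 122.3  35.1] [ 1.4 -0.6  5.3]
121 [-73.9 121.4  35. ] [1.4 0.7 5.7]
120 [-73.9 120.5  35.1] [1.8 0.8 4.7]
119 [-73.9 119.5  35.1] [1.8 0.8 5.2]
118 [-73.9 118.5  35.1] [2.1 1.3 6. ]
117 [-73.8 118.1  35.1] [0.9 4.5 7.3]
34.425
```

View pics/w11c.png

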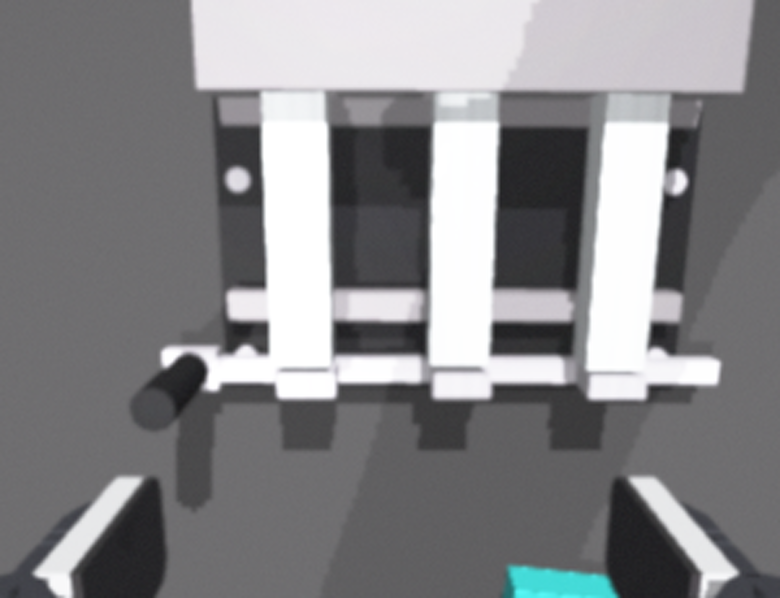

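Run:
```python
from h import *
T=np.load('T_w11.npy')
print(inrack(toplane('wrist',[[(155+.5)/2.6-.5+170,(407+.5)/2.6-.5+60]],.075,T)[0]),np.round(readout.get_force(),1))
job.close_job(); print(readout.get_t())
```

```text
[-72.4 118.3  75. ] [0.2 0.3 0.5]
the job is handed in; nothing more can be done
the job is handed in; nothing more can be done
```

I racked both loose bars beside bar_c, chamfered ends leading, then pushed the locking slide across. The last clock reading before I handed the job in was 34.4 s of the 72 s allowed.

- **Bars:** Both went forward to where the TCP read about 1 to 2 mm past nominal home, against a push of 29 to 37 N. Neither stopped 8 mm short on the step, so no bar needed turning. In the last pictures all three rear ends line up to within about 1 mm.
- **Slide:** I moved it only after all three bars were home. It travelled about 36 mm, which is its stop. The post measured at rack y about +118 mm, against about +119 mm expected at the stop and +121 mm with the tabs squarely behind the bars. The tabs show squarely behind all three bars.
- **Checks:** None failed. Positions from the top camera differed from those of the wrist camera by 2 to 3 mm, so I used the wrist camera's. The largest force I read was about 38 N, during the push of the second bar. The gripper was clear of everything when I handed the job in. The turquoise look-alike was not touched.

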